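# Stir the washed porcelain balls

### The arm

A 6-joint arm with a two-finger parallel gripper is mounted at the origin on the work surface. World frame = base frame: x ahead of the robot, y to its left, z up, the work surface at z = 0. Lengths are in m, angles in rad, forces in N, time in s.
With the tool pointing down it reaches from about 0.35 to 0.85 m from the base axis. Payload 8.1 kg.
Tool frame: the origin (TCP) lies at the very end of the fingers, on their centre line; the grasp point (between the pads) lies behind it (hold_point_z is the z of the grasp point in the tool frame, in m); z points along the fingers, y is the line along which they close (so a half turn about z gives the same grasp; the last joint's range is limited). The gripper opens to 93 mm and grips with 3 to 60 N. Pads are 15 mm wide; open, the fingers measure 128 mm over their backs; the gripper's body (75 mm by 188 mm) begins 65 mm behind the grasp point.
Start: joints at [-1.227, 0.13, 1.488, -0, 1.523, -0.085], TCP at [0.249, -0.546, 0.219] pointing down, gripper open.
Joint ranges: [-2.96, 2.96], [-0.89, 2.26], [0.02, 2.5], [-1.34, 4.48], [0, 2.73], [-2.66, 2.66]. Speed limits (rad/s): [2.39, 2.39, 2.79, 3.14, 3.14, 3.14].

### API

Orientations are given as a unit quaternion [x, y, z, w].
In Python, from workcell import * gives the robot as it stands.
- The arm moves only by the shell command python3 -m jog 'ROWS' [OPENING] [FORCE]. ROWS is a JSON object of lists of equal length, an entry for each row: "linear": the shift along the tool's x, y, z scaled (see below), a list of three; "dr": the turn, a rotation vector about the tool's x, y, z scaled (see below), a list of three. In form: {"linear": [[dx, dy, dz], ...], "dr": [[wx, wy, wz], ...]}. A call has 1 to 10 rows; each row is the pose to reach, as a shift and turn from the pose commanded when the call began, along the tool's axes at that moment; what a row does not reach only later rows make up. The controller multiplies each number of a shift by 0.5 m and each number of a turn by 90 degrees. A row lasts 1/12 s, in which the tool goes at most 41.7 mm and 7.16 degrees, less where a joint would pass 70% of its speed; a pose out of reach is approached as far as the arm can. A call with a number of a shift or a turn outside -1 to 1 is refused whole. A call with a gripper value outside its range is refused whole. OPENING is the opening, from 0 (shut) to 1 (fully open), set as the call begins (- or left out, the last holds). The fingers move at their own pace and stop on an object; FORCE is the grip in N (left out, the last holds). Time passes only in rows, so rows that repeat a pose let the fingers close. It gives the time, the measured TCP pose, the force, the opening and the grip force at its end, in the units of the state.
- sense(): the state, without advancing time (a new reading comes with each control period).
- get_image(name): name is "scene" or "side" or "wrist"; returns the picture (420x560x3 uint8, red, green, blue); there is no depth.
- camera_params(name): a dict with "camera_matrix" (3x3 intrinsics, pixels), "extrinsics" (4x4, takes a point from camera to world coordinates); the wrist camera has in their place "hand_eye" (4x4, takes a point from camera to tool coordinates, whose origin is the TCP and whose axes are the flange's). Camera axes: x right, y down, z forward; pixel columns grow to the right and rows downward; lengths in m; the calibration is good to about 2 mm. A picture is of the moment at which its call begins: read the wrist's pose just before it. camera_params takes no time and is no camera call.
- finish_job(): hands the job in; it is judged then, once.
The state is a dict: "time_s": time; "joint_pos": joint angles; "joint_vel": joint speeds; "effort": joint torques, N m; "eef_pos": TCP position; "eef_rot": TCP orientation; "ft_force": force on the tool from outside, world axes, zero at the start; "torque": the same for the moment, N m; "gripper_width": finger opening in m; "grasp_force": force on a finger pad.
Only numpy, scipy, OpenCV 4.12 (cv2) and the standard library are available. Lean on these libraries where they do the work, as an engineer would, in place of code of your own. Each camera call takes 0.05 s, during which the arm holds its last target. There are 200 camera calls.

### The job

The washed porcelain balls in the steel bowl must be turned over so they dry evenly. The stirrer is stored with its grip inside the white sleeve: draw it out, lay it in the flat tray and let go, then take it again by its black grip and stir the balls with the blade down among them, three full turns anticlockwise as seen from above, round the middle of the bowl, wide enough to push the balls about. Then lay the stirrer back in the tray, leaving the bowl about where it stood with every ball in it, and the jar, carton and cup alone.

Things in the scene. Friction and masses are not known exactly. Their poses are not given: they have to be found in the camera images.
- stirrer: Straight stirrer, 250 mm, 90 g. Origin: mid-length, on its underside as it lies; centre line 9 mm above. x runs along it from blade to grip, z up. Black grip 18 x 18 mm, x = 25 to 125 mm; square steel shaft 10 x 10, x = -85 to 25; flat blade 24 mm wide (y), 6 thick, x = -125 to -85. Balances near x = 40, so it lies on its grip, shaft and blade in the air. Starts with the grip in the sleeve.
- blade_end (a point): The centre of the stirrer's blade end, on its centre line (x = -125 mm of the stirrer).
- grip_end (a point): The centre of the stirrer's grip end, on its centre line (x = +125 mm of the stirrer).
- sleeve: White plastic sleeve, fixed: a box closed but for its mouth, 114 mm long (x), 50 wide (y), 50 high. Origin: centre of its underside; the mouth faces -x. Inside 42 mm wide, 34 high, floor 12 mm up. The grip lies on that floor, so the shaft's centre line is 21 mm above the bench; the stirrer is free once drawn about 110 mm straight out along the sleeve's -x.
- tray: Flat open aluminium tray, fixed, 150 mm (x) by 360 mm (y), 14 mm high to its lip; walls and floor 4 mm thick. Origin: centre of its underside. Empty at the start.
- bowl: Round steel bowl, loose on the bench, 0.8 kg, 46 mm high, 192 mm across the rim, walls 3 mm thick sloping out; flat inner floor about 150 mm across, 5 mm above the underside. Origin: centre of its underside, z up; x and y start parallel to the world's (x away from the robot, y to its left).
- ball0_center (a point): Centre of one of seven alike loose porcelain balls, 22 mm across, about 18 g, lying in one layer in the bowl (they start in a loose ring about 72 mm across, numbered in order round it).
- ball1_center (a point): Centre of one of seven alike loose porcelain balls, 22 mm across, about 18 g, lying in one layer in the bowl (they start in a loose ring about 72 mm across, numbered in order round it).
- ball2_center (a point): Centre of one of seven alike loose porcelain balls, 22 mm across, about 18 g, lying in one layer in the bowl (they start in a loose ring about 72 mm across, numbered in order round it).
- ball3_center (a point): Centre of one of seven alike loose porcelain balls, 22 mm across, about 18 g, lying in one layer in the bowl (they start in a loose ring about 72 mm across, numbered in order round it).
- ball4_center (a point): Centre of one of seven alike loose porcelain balls, 22 mm across, about 18 g, lying in one layer in the bowl (they start in a loose ring about 72 mm across, numbered in order round it).
- ball5_center (a point): Centre of one of seven alike loose porcelain balls, 22 mm across, about 18 g, lying in one layer in the bowl (they start in a loose ring about 72 mm across, numbered in order round it).
- ball6_center (a point): Centre of one of seven alike loose porcelain balls, 22 mm across, about 18 g, lying in one layer in the bowl (they start in a loose ring about 72 mm across, numbered in order round it).
- jar: Bystander: closed jar 54 mm across, 75 mm high, loose. Origin: centre of its underside.
- carton: Bystander: cardboard carton 70 x 110 x 60 mm high, loose. Origin: centre of its underside.
- cup: Bystander: white open cup 72 mm across the rim, 85 mm high, loose. Origin: centre of its underside.
Things that resemble listed ones, but are neither listed nor needed, are in the scene too. Of the things shaped like the bowl, the steel one is meant.

How it is judged:
By the outcome, as a careful person would: the job done as asked, in the order asked, and still so for the second after the job is handed in, with the robot touching nothing.
It also fails if it takes over 72 s, if anything falls off the work surface, if the arm or the gripper's body presses on something with over 40 N, if the wrist force passes 120 N, or if a joint passes its speed limit or range.

## Working session

There is one attempt and no reset: what is moved stays moved. The work goes in short steps, Python scripts to look and compute and a shell command to move; the robot and the scene stay as the last step left them, time stands still between calls to the robot, and variables do not carry over. Pictures are saved under pics/ and viewed, at most 10 in all, crops included, and the job is handed in when it is done.

```bash
ls; mkdir -p pics
python3 - <<'E'
from workcell import *
import cv2,numpy as np
s=sense();print(s)
a=get_image("scene");b=get_image("side")
cv2.imwrite("pics/scene.png",a[:,:,::-1]);cv2.imwrite("pics/side.png",b[:,:,::-1])
for n in("scene","side","wrist"):
  p=camera_params(n);print(n,{k:np.round(v,4).tolist() for k,v in p.items()})
E
```

```text
pics
{'time_s': 0.0, 'joint_pos': array([-1.22737975e+00,  1.31142220e-01,  1.48927160e+00, -3.43977811e-05,
        1.52300975e+00, -8.54114057e-02]), 'joint_vel': array([ 0.00117885, -0.00073824, -0.00012011, -0.00088317,  0.00046278,
       -0.00015508]), 'effort': array([ 9.51774382e-04, -5.59822297e+01, -4.91769826e+01,  7.70053128e-02,
        3.51730711e-02, -1.61783637e-04]), 'eef_pos': array([ 0.24929212, -0.54513074,  0.21760299]), 'eef_rot': array([ 9.77100662e-01,  2.12775604e-01, -1.34805029e-04, -9.05642063e-04]), 'ft_force': array([0.51142868, 0.02961928, 0.41282805]), 'torque': array([0.10987388, 0.04086816, 0.00994113]), 'grasp_force': 0.0, 'gripper_width': 0.0928759886299339}
scene {'camera_matrix': [[379.7423, 0.0, 288.7163], [0.0, 379.7423, 206.5155], [0.0, 0.0, 1.0]], 'extrinsics': [[-0.0978, 0.6133, -0.7837, 1.4872], [0.9952, 0.0627, -0.0752, 0.0], [0.0031, -0.7873, -0.6165, 0.7629], [0.0, 0.0, 0.0, 1.0]]}
side {'camera_matrix': [[432.0774, 0.0, 277.3821], [0.0, 432.0774, 215.199], [0.0, 0.0, 1.0]], 'extrinsics': [[-0.7572, -0.3269, 0.5654, -0.1576], [-0.653, 0.4007, -0.6428, 0.7411], [-0.0164, -0.8559, -0.5169, 0.7218], [0.0, 0.0, 0.0, 1.0]]}
wrist {'camera_matrix': [[292.5654, 0.0, 275.8795], [0.0, 292.5654, 207.3209], [0.0, 0.0, 1.0]], 'hand_eye': [[-0.0013, -0.96, -0.28, 0.0775], [1.0, -0.0013, -0.0003, -0.0001], [-0.0001, -0.28, 0.96, -0.1652], [0.0, 0.0, 0.0, 1.0]]}
```

View pics/scene.png

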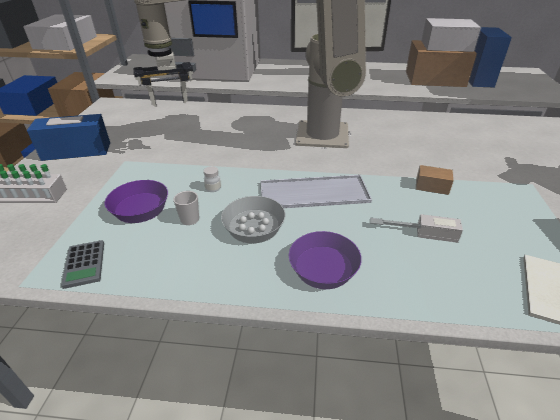

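View pics/side.png

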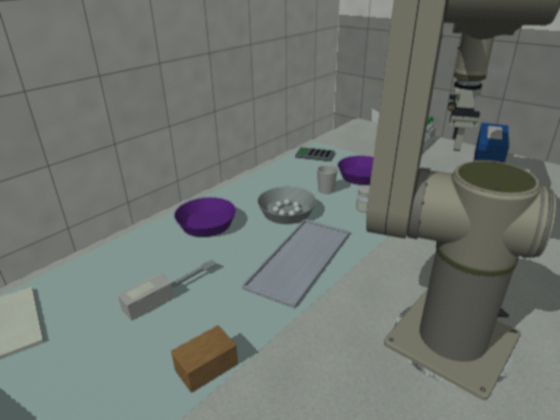

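The scene view shows the steel bowl with balls at (253,222), purple bowls at (137,203) and (324,262), tray at (313,191), and sleeve at (439,228) with the shaft and blade running left to (372,222). The cup is at (187,208), jar at (211,180) and carton at (435,180). Three things are bowl-shaped, and the grey steel one holding the white balls is the one meant. I'll confirm it in an enlarged crop.

```bash
cat > h.py <<'E'
from workcell import *
import cv2,numpy as np
from scipy.spatial.transform import Rotation as R
def cam(n,s=None):
    p=camera_params(n);K=np.array(p["camera_matrix"])
    if n=="wrist":
        s=s or sense();T=np.eye(4);T[:3,:3]=R.from_quat(s["eef_rot"]).as_matrix();T[:3,3]=s["eef_pos"]
        return K,T@np.array(p["hand_eye"])
    return K,np.array(p["extrinsics"])
def ray(C,uv):
    K,E=C;d=E[:3,:3]@np.linalg.solve(K,[uv[0],uv[1],1.]);return E[:3,3],d/np.linalg.norm(d)
def plane(C,uv,z):
    o,d=ray(C,uv);return o+d*(z-o[2])/d[2]
def two(C1,a,C2,b):
    o1,d1=ray(C1,a);o2,d2=ray(C2,b)
    t=np.linalg.lstsq(np.c_[d1,-d2],o2-o1,rcond=None)[0]
    p,q=o1+d1*t[0],o2+d2*t[1];return (p+q)/2,np.linalg.norm(p-q)
def proj(C,P):
    K,E=C;q=K@(E[:3,:3].T@(np.asarray(P)-E[:3,3]));return q[:2]/q[2]
E
python3 - <<'E'
from h import *
a=cv2.imread("pics/scene.png");b=cv2.imread("pics/side.png")
S=cam("scene");D=cam("side")
up=lambda im,x,y,w,h:cv2.resize(im[y:y+h,x:x+w],(400,300),interpolation=cv2.INTER_CUBIC)
cv2.imwrite("pics/crop.png",np.vstack([np.hstack([up(a,360,195,112,84),up(a,215,170,160,120)]),np.hstack([up(b,110,245,120,90),up(b,236,175,120,90)])]))
for n,uv,uv2 in[("bowl",(253,222),(287,207)),("tray",(313,191),(300,260)),("sleeve",(439,228),(147,295)),("blade",(372,222),(213,264)),("cup",(187,208),(327,180)),("jar",(211,180),(364,200)),("carton",(435,180),(205,357)),("purple",(324,262),(205,218))]:
    p,e=two(S,uv,D,uv2);print(n,p.round(3),e.round(3))
E
```

```text
bowl [ 0.623 -0.193  0.016] 0.003
tray [ 0.427 -0.017  0.001] 0.004
sleeve [0.606 0.358 0.026] 0.006
blade [0.584 0.166 0.015] 0.006
cup [ 0.609 -0.397  0.041] 0.0
jar [ 0.44  -0.367  0.033] 0.001
carton [0.353 0.395 0.029] 0.008
purple [0.773 0.026 0.021] 0.002
```

View pics/crop.png

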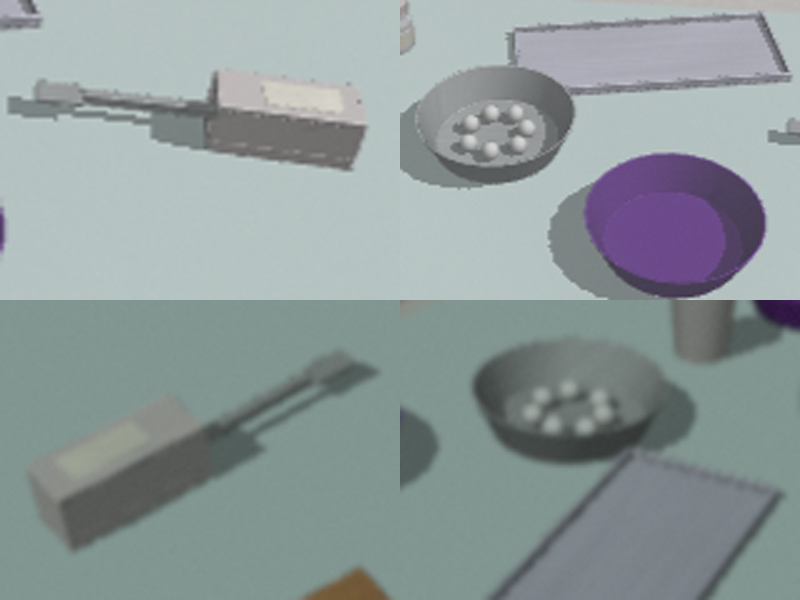

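Bowl confirmed: steel, grey, with seven balls. Next I bring the wrist camera over the shaft and sleeve.

```bash
python3 -c "
import workcell;print({k:getattr(workcell,k) for k in dir(workcell) if 'hold' in k.lower()}, [k for k in dir(workcell) if k[0]!='_'])"
python3 -m jog '{"linear":[[0.62,-0.5,0],[0.62,-0.5,0],[0.62,-0.5,0],[0.62,-0.5,0],[0.62,-0.5,0],[0.62,-0.5,0],[0.62,-0.5,0],[0.62,-0.5,0],[0.62,-0.5,0],[0.62,-0.5,0]],"dr":[[0,0,-0.73],[0,0,-0.73],[0,0,-0.73],[0,0,-0.73],[0,0,-0.73],[0,0,-0.73],[0,0,-0.73],[0,0,-0.73],[0,0,-0.73],[0,0,-0.73]]}' 1 60
python3 -c "
from workcell import *;print(sense()['joint_pos'].round(4).tolist())"
```

```text
{'hold_point_z': -0.0188} ['Unreachable', 'camera_params', 'finish_job', 'get_image', 'hold_point_z', 'sense']
time_s: 0.93
eef_pos: [0.4284, -0.1858, 0.2184]
eef_rot: [0.702, 0.712, 0.001, -0.0]
ft_force: [-0.8, -0.5, 0.3]
gripper_width: 0.0932
grasp_force: 0.0
[-0.52, -0.237, 1.843, 0.0013, 1.536, -0.5343]
```

```bash
python3 -m jog '{"linear":[[0.74,0.33,0],[0.74,0.33,0],[0.74,0.33,0],[0.74,0.33,0],[0.74,0.33,0],[0.74,0.33,0],[0.74,0.33,0],[0.74,0.33,0],[0.74,0.33,0],[0.74,0.33,0]],"dr":[[0,0,0],[0,0,0],[0,0,0],[0,0,0],[0,0,0],[0,0,0],[0,0,0],[0,0,0],[0,0,0],[0,0,0]]}'
python3 - <<'E'
from h import *
s=sense();print(s['joint_pos'].round(4).tolist(),s['joint_vel'].round(2).tolist(),s['eef_pos'],s['eef_rot'])
im=get_image("wrist");cv2.imwrite("pics/w1.png",im[:,:,::-1]);np.savez("w1.npz",p=s['eef_pos'],q=s['eef_rot'])
E
```

```text
time_s: 1.77
eef_pos: [0.591, 0.1847, 0.2179]
eef_rot: [0.705, 0.709, -0.0, -0.0]
ft_force: [0.9, -0.1, -0.4]
gripper_width: 0.0928
grasp_force: 0.0
[0.2198, 0.1828, 1.4317, 0.0007, 1.5277, 0.2136] [0.46, 0.61, -0.68, -0.01, 0.07, 0.45] [0.59097253 0.18473721 0.21785156] [ 7.04912486e-01  7.09294134e-01 -9.06833101e-05 -4.58361678e-04]
```

View pics/w1.png

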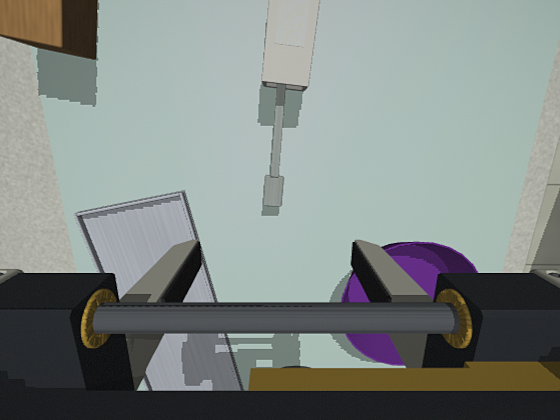

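The wrist view shows the blade end at about (272,207), the shaft running up to about (281,90), and the sleeve mouth's top edge from (262,82) to (307,90). The tray's corners are near (184,192) and (78,214). I'll take a second wrist view from a sideways baseline.

```bash
python3 -m jog '{"linear":[[0,-0.28,0],[0,-0.28,0],[0,-0.28,0],[0,-0.28,0],[0,-0.28,0],[0,-0.28,0]],"dr":[[0,0,0],[0,0,0],[0,0,0],[0,0,0],[0,0,0],[0,0,0]]}'
cat > m.py <<'E'
from h import *
def neutral(im,x0,y0,x1,y1):
    # im BGR; mat is teal: g-r high
    b,g,r=[im[:,:,i].astype(int) for i in range(3)]
    rel=(np.maximum(g,b)-r)/np.maximum(g,30)
    m=((rel<0.06)).astype(np.uint8);o=np.zeros_like(m);o[y0:y1,x0:x1]=m[y0:y1,x0:x1];return o
E
python3 - <<'E'
from m import *
s=sense();im=get_image("wrist")[:,:,::-1].copy();cv2.imwrite("pics/w2.png",im);np.savez("w2.npz",p=s['eef_pos'],q=s['eef_rot'])
print(s['eef_pos'],s['joint_pos'].round(4).tolist(),abs(s['joint_vel']).max())
w1=cv2.imread("pics/w1.png")
for n,i,(x0,x1) in(("1",w1,(225,340)),("2",im,(300,470))):
    m=neutral(i,x0,0,x1,235)
    k,l,st,c=cv2.connectedComponentsWithStats(m);print(n,st[st[:,4]>60].tolist())
    j=1+np.argmax(st[1:,4]);
    for r in range(60,225,8):
        q=np.where(l[r]>0)[0]
        if len(q): print(r,q.min(),q.max(),len(q),end=' | ')
    print()
E
```

```text
time_s: 2.32
eef_pos: [0.4503, 0.1808, 0.2187]
eef_rot: [0.705, 0.709, 0.0, 0.0]
ft_force: [0.3, -0.0, 0.4]
gripper_width: 0.0931
grasp_force: 0.0
[0.4503236  0.18077136 0.21872638] [0.2761, -0.1855, 1.7981, -0.0001, 1.5282, 0.2707] 0.04398187520657598
1 [[0, 0, 560, 420, 226983], [233, 0, 107, 207, 7588]]
60 240 331 73 | 68 245 320 59 | 76 239 317 56 | 84 239 312 50 | 92 244 284 13 | 100 241 308 11 | 108 249 283 12 | 116 248 301 12 | 124 249 282 12 | 132 265 285 12 | 140 256 280 9 | 148 273 279 7 | 156 272 279 8 | 164 271 278 8 | 172 271 278 7 | 180 265 283 19 | 188 264 282 19 | 196 264 281 18 | 204 263 281 19 | 
2 [[0, 0, 560, 420, 227121], [300, 0, 34, 68, 939], [373, 0, 88, 204, 6840]]
60 300 445 71 | 68 306 443 66 | 76 301 441 66 | 84 300 435 54 | 92 397 406 10 | 100 311 404 11 | 108 394 403 10 | 116 392 401 10 | 124 391 400 10 | 132 389 398 10 | 140 388 397 10 | 148 386 395 9 | 156 386 394 8 | 164 384 392 9 | 172 379 391 13 | 180 376 394 19 | 188 375 392 18 | 196 373 391 19 |
```

Run:
```python
from m import *
def ld(n):
    z=np.load(n);return cam("wrist",dict(eef_pos=z['p'],eef_rot=z['q']))
C=[ld("w1.npz"),ld("w2.npz")];N=[];ends=[];cor=[]
for i,(x0,x1) in enumerate(((240,340),(340,470))):
    im=cv2.imread(f"pics/w{i+1}.png")
    m=cv2.morphologyEx(neutral(im,x0,0,x1,235),cv2.MORPH_OPEN,np.ones((3,3)))
    k,l,st,c=cv2.connectedComponentsWithStats(m);l=(l==1+np.argmax(st[1:,4]))
    rows=[r for r in range(98,204)];mids=[np.where(l[r])[0].mean() for r in rows if l[r].any()];rows=[r for r in rows if l[r].any()]
    f=np.polyfit(rows,mids,1);res=np.polyval(f,rows)-mids;print("fit",f,res.std().round(2))
    be=max(np.where(l.any(1))[0]);ends.append((np.polyval(f,be+.5),be+.5));print("end",ends[-1])
    a=ray(C[i],(np.polyval(f,100),100))[1];b=ray(C[i],(np.polyval(f,200),200))[1];n=np.cross(a,b);N.append((n/np.linalg.norm(n),C[i][1][:3,3]))
    s=l.copy();s=cv2.morphologyEx(s.astype(np.uint8),cv2.MORPH_OPEN,np.ones((25,25)));cs,_=cv2.findContours(s,0,2);ap=cv2.approxPolyDP(max(cs,key=cv2.contourArea),3,True)[:,0];print("sleeve",ap.tolist())
d=np.cross(N[0][0],N[1][0]);d/=np.linalg.norm(d);d*=np.sign(d[1])
p0=np.linalg.lstsq(np.array([N[0][0],N[1][0],d]),np.array([N[0][0]@N[0][1],N[1][0]@N[1][1],0]),rcond=None)[0]
print("dir",d.round(4),"yaw",np.degrees(np.arctan2(d[1],d[0])))
for i in(0,1):
    o,r=ray(C[i],ends[i]);t=np.linalg.lstsq(np.c_[d,-r],o-p0,rcond=None)[0];print("bladeend",(p0+d*t[0]).round(4))
print("stereo",two(C[0],ends[0],C[1],ends[1]))
for uv,i in(((262,82),0),((307,90),0)):print("mouth z50",plane(C[i],uv,.05).round(4))
print("tray z14",plane(C[0],(184,192),.014),plane(C[0],(78,214),.014))
# tray corners in scene/side by colour
```

```text
fit [-7.80149972e-02  2.87680372e+02] 0.34
end (np.float64(271.6482904217938), np.float64(205.5))
sleeve [[268, 0], [263, 83], [308, 84], [318, 0]]
fit [-1.83419217e-01  4.18243458e+02] 0.8
end (np.float64(380.91764727903734), np.float64(203.5))
sleeve [[395, 0], [385, 51], [385, 78], [404, 79], [408, 84], [440, 82], [457, 0]]
dir [ 0.074   0.9972 -0.0051] yaw 85.75782550626572
bladeend [0.5849 0.1598 0.022 ]
bladeend [0.5849 0.1587 0.0221]
stereo (array([0.58494049, 0.15915075, 0.02165963]), np.float64(0.0010352486032747712))
mouth z50 [0.575  0.3031 0.05  ]
mouth z50 [0.6228 0.2955 0.05  ]
tray z14 [0.47132708 0.17509935 0.014     ] [0.32851388 0.14449859 0.014     ]
```

Run:
```python
from h import *
def ld(n):
    z=np.load(n);return cam("wrist",dict(eef_pos=z['p'],eef_rot=z['q']))
C=[ld("w1.npz"),ld("w2.npz")]
a,b=plane(C[0],(263,83),.05),plane(C[0],(268,0),.05);print(a,b,np.degrees(np.arctan2(*(b-a)[[1,0]])))
a,b=plane(C[1],(440,82),.05),plane(C[1],(457,0),.05);print(a,b,np.degrees(np.arctan2(*(b-a)[[1,0]])))
print("mouth-left corner stereo check", proj(C[1],plane(C[0],(263,83),.05)))
# tray corners from scene & side masks: bluish-violet floor
S=cam("scene");D=cam("side")
for n,(x0,y0,x1,y1) in(("scene",(250,165,380,215)),("side",(235,210,360,310))):
    im=cv2.imread(f"pics/{n}.png").astype(int);bb,g,r=im[:,:,0],im[:,:,1],im[:,:,2]
    m=((g-r)<6).astype(np.uint8);o=np.zeros_like(m);o[y0:y1,x0:x1]=m[y0:y1,x0:x1]
    o=cv2.morphologyEx(o,cv2.MORPH_OPEN,np.ones((5,5)));cs,_=cv2.findContours(o,0,2);c=max(cs,key=cv2.contourArea)
    ap=cv2.approxPolyDP(cv2.convexHull(c),4,True)[:,0];print(n,ap.tolist(),[plane(S if n=="scene" else D,p,.014)[:2].round(3).tolist() for p in ap])
s=sense();p=np.array([.5938,.2789,.012]);Rm=R.from_quat(s['eef_rot']).as_matrix();print("shift tool/0.5:",(Rm.T@(p-s['eef_pos'])/.5).round(3))
v=np.degrees(np.arctan2(Rm[1,0],Rm[0,0]));print("yaw",v)
```

```text
[0.57609504 0.30212002 0.05      ] [0.58157007 0.37778023 0.05      ] 85.86109795804515
[0.62293659 0.29995299 0.05      ] [0.62763686 0.37483077 0.05      ] 86.40811345467938
mouth-left corner stereo check [395.9824738   79.58177237]
scene [[379, 165], [370, 202], [250, 214], [250, 196], [274, 165]] [[0.252, 0.219], [0.485, 0.169], [0.585, -0.208], [0.492, -0.224], [0.292, -0.17]]Traceback (most recent call last):
  File "<stdin>", line 13, in <module>
ValueError: max() iterable argument is empty
```

```bash
python3 -m jog '{"linear":[[0.198,0.286,0.2],[0.198,0.286,0.2],[0.198,0.286,0.2],[0.198,0.286,0.2],[0.198,0.286,0.2],[0.198,0.286,0.2],[0.198,0.286,0.28],[0.198,0.286,0.36],[0.198,0.286,0.413],[0.198,0.286,0.413]],"dr":[[0,0,0.042],[0,0,0.042],[0,0,0.042],[0,0,0.042],[0,0,0.042],[0,0,0.042],[0,0,0.042],[0,0,0.042],[0,0,0.042],[0,0,0.042]]}' 1 60
python3 - <<'E'
from h import *
s=sense();print(s['joint_pos'].round(4).tolist(),s['eef_pos'],s['eef_rot'],s['ft_force'])
S=cam("scene");D=cam("side")
for p in((258.2,182),(362,175.6),(371,202),(261,208)):print("tray scene",plane(S,p,.014)[:2].round(3))
cv2.imwrite("pics/w3.png",get_image("wrist")[:,:,::-1])
E
```

```text
time_s: 3.2
eef_pos: [0.5886, 0.2778, 0.0037]
eef_rot: [0.729, 0.685, -0.006, -0.002]
ft_force: [-0.5, -0.4, -0.3]
gripper_width: 0.0929
grasp_force: 0.0
[0.3623, 0.4633, 1.4971, -0.0002, 1.1936, 0.4244] [0.5885853  0.27778699 0.00369265] [ 0.72865521  0.68485291 -0.00574115 -0.00226207] [-0.47732541 -0.35914373 -0.29850732]
tray scene [ 0.408 -0.211]
tray scene [0.33  0.152]
tray scene [0.484 0.173]
tray scene [ 0.552 -0.178]
```

View pics/w3.png

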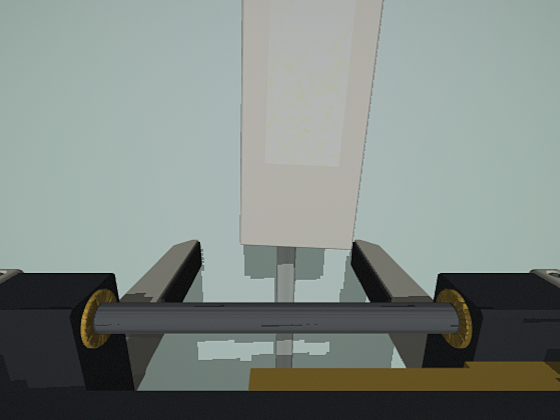

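```bash
python3 -m jog '{"linear":[[0,0,0],[0,0,0],[0,0,0]],"dr":[[0,0,0],[0,0,0],[0,0,0]]}'
```

```text
time_s: 3.5
eef_pos: [0.5959, 0.2812, 0.0158]
eef_rot: [0.729, 0.685, 0.003, 0.001]
ft_force: [-0.5, -0.6, 0.5]
gripper_width: 0.093
grasp_force: 0.0
```

```bash
python3 -m jog '{"linear":[[0,0,0],[0,0,0],[0,0,0],[0,0,0]],"dr":[[0,0,0],[0,0,0],[0,0,0],[0,0,0]]}'
python3 -m jog '{"linear":[[0,0,0],[0,0,0],[0,0,0],[0,0,0],[0,0,0],[0,0,0]],"dr":[[0,0,0],[0,0,0],[0,0,0],[0,0,0],[0,0,0],[0,0,0]]}' 0 60
python3 -m jog '{"linear":[[0,0,0]],"dr":[[0,0,0]]}' 0 60
```

```text
time_s: 3.83
eef_pos: [0.5935, 0.2805, 0.0127]
eef_rot: [0.728, 0.685, 0.0, 0.0]
ft_force: [-0.7, -0.0, -0.5]
gripper_width: 0.0929
grasp_force: 0.0
time_s: 4.33
eef_pos: [0.5932, 0.2804, 0.0121]
eef_rot: [0.728, 0.685, -0.0, -0.0]
ft_force: [0.0, 0.2, 0.2]
gripper_width: 0.0577
grasp_force: 0.0
time_s: 4.42
eef_pos: [0.5933, 0.2804, 0.0121]
eef_rot: [0.728, 0.685, -0.0, -0.0]
ft_force: [0.3, -0.4, -0.7]
gripper_width: 0.0511
grasp_force: 0.0
```

```bash
python3 -m jog '{"linear":[[0,0,0],[0,0,0],[0,0,0],[0,0,0],[0,0,0],[0,0,0],[0,0,0],[0,0,0],[0,0,0]],"dr":[[0,0,0],[0,0,0],[0,0,0],[0,0,0],[0,0,0],[0,0,0],[0,0,0],[0,0,0],[0,0,0]]}' 0 60
```

```text
time_s: 5.17
eef_pos: [0.5932, 0.2804, 0.0121]
eef_rot: [0.728, 0.685, -0.0, -0.0]
ft_force: [0.2, -0.5, -0.0]
gripper_width: 0.0089
grasp_force: 60.0
```

```bash
python3 -m jog '{"linear":[[0,0,-0.005],[-0.01,0,-0.005],[-0.03,0,-0.005],[-0.06,0,-0.006],[-0.1,0,-0.006],[-0.14,0,-0.006],[-0.18,0,-0.006],[-0.22,0,-0.006],[-0.25,0,-0.006],[-0.26,0,-0.006]],"dr":[[0,0,0],[0,0,0],[0,0,0],[0,0,0],[0,0,0],[0,0,0],[0,0,0],[0,0,0],[0,0,0],[0,0,0]]}'
python3 -m jog '{"linear":[[0,0,0],[0,0,-0.02],[0,0,-0.06],[0,0,-0.1],[0,0,-0.14],[0,0,-0.16],[0,0,-0.16],[0,0,-0.16],[0,0,-0.16]],"dr":[[0,0,0],[0,0,0],[0,0,0],[0,0,0],[0,0,0],[0,0,0],[0,0,0],[0,0,0],[0,0,0]]}'
python3 - <<'E'
from h import *
a=get_image("scene")[:,:,::-1];b=get_image("side")[:,:,::-1]
cv2.imwrite("pics/x4.png",np.hstack([cv2.resize(a[150:300,230:480],(400,240)),cv2.resize(b[150:330,90:390],(400,240))]))
print(sense()['joint_pos'].round(4).tolist())
E
```

```text
time_s: 6.0
eef_pos: [0.5849, 0.1474, 0.015]
eef_rot: [0.729, 0.684, -0.0, 0.0]
ft_force: [-0.2, 0.3, -1.0]
gripper_width: 0.0093
grasp_force: 60.0
time_s: 6.75
eef_pos: [0.5845, 0.1509, 0.0938]
eef_rot: [0.728, 0.685, -0.001, -0.001]
ft_force: [-1.1, -0.8, -1.6]
gripper_width: 0.0094
grasp_force: 60.0
[0.1673, 0.2324, 1.6075, 0.0, 1.3046, 0.2284]
```

View pics/x4.png

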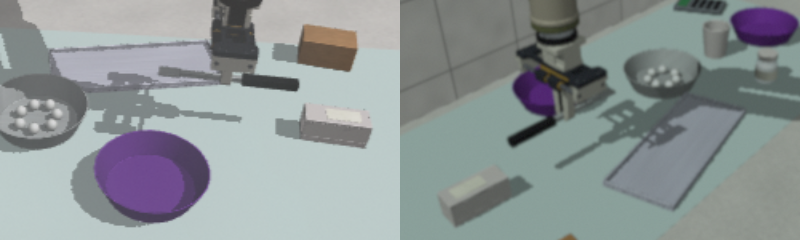

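The stirrer is out and level: black grip at about (270,83) in the left half, clear of the sleeve. Next I lay it in the tray.

```bash
python3 -m jog '{"linear":[[-0.05,-0.04,0],[-0.1,-0.08,0],[-0.16,-0.12,0],[-0.22,-0.17,0],[-0.28,-0.21,0],[-0.33,-0.25,0],[-0.357,-0.271,0],[-0.357,-0.271,0.03],[-0.357,-0.271,0.06],[-0.357,-0.271,0.08]],"dr":[[0,0,-0.04],[0,0,-0.08],[0,0,-0.12],[0,0,-0.16],[0,0,-0.178],[0,0,-0.178],[0,0,-0.178],[0,0,-0.178],[0,0,-0.178],[0,0,-0.178]]}'
python3 -m jog '{"linear":[[0,0,0],[0,0,0],[0,0,0],[0,0,0]],"dr":[[0,0,0],[0,0,0],[0,0,0],[0,0,0]]}'
python3 - <<'E'
from h import *
s=sense();print(s['joint_pos'].round(4).tolist(),s['eef_pos'])
im=get_image("wrist")[:,:,::-1];cv2.imwrite("pics/w5.png",im)
E
```

```text
time_s: 7.68
eef_pos: [0.4378, -0.0195, 0.0532]
eef_rot: [0.626, 0.78, -0.0, -0.001]
ft_force: [0.6, 0.7, -1.4]
gripper_width: 0.0094
grasp_force: 60.0
time_s: 8.02
eef_pos: [0.4398, -0.0192, 0.0558]
eef_rot: [0.626, 0.78, 0.0, 0.0]
ft_force: [-0.7, 0.2, 0.0]
gripper_width: 0.0091
grasp_force: 60.0
[-0.1601, -0.1668, 2.0899, -0.0, 1.2176, -0.3789] [ 0.43979639 -0.01915131  0.05583539]
```

View pics/w5.png

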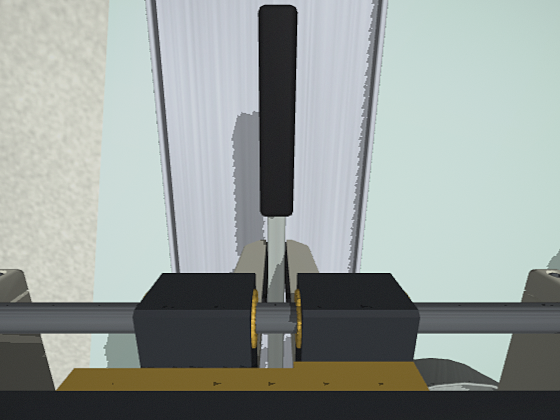

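The grip (x≈278, rows 5 to 215) is parallel to the tray walls (x≈165 and 370) and centred. Lowering gently.

```bash
python3 -m jog '{"linear":[[0,0,0.02],[0,0,0.04],[0,0,0.06],[0,0,0.075],[0,0,0.085],[0,0,0.092],[0,0,0.096],[0,0,0.099],[0,0,0.099],[0,0,0.099]],"dr":[[0,0,0],[0,0,0],[0,0,0],[0,0,0],[0,0,0],[0,0,0],[0,0,0],[0,0,0],[0,0,0],[0,0,0]]}'
python3 -m jog '{"linear":[[0,0,0],[0,0,0]],"dr":[[0,0,0],[0,0,0]]}'
python3 -m jog '{"linear":[[0,0,0],[0,0,0],[0,0,0],[0,0,0],[0,0,0],[0,0,0]],"dr":[[0,0,0],[0,0,0],[0,0,0],[0,0,0],[0,0,0],[0,0,0]]}' 0.4
python3 -m jog '{"linear":[[0,0,-0.02],[0,0,-0.05],[0,0,-0.1],[0,0,-0.18],[0,0,-0.26],[0,0,-0.32],[0,0,-0.34],[0,0,-0.34],[0,0,-0.34],[0,0,-0.34]],"dr":[[0,0,0],[0,0,0],[0,0,0],[0,0,0],[0,0,0],[0,0,0],[0,0,0],[0,0,0],[0,0,0],[0,0,0]]}'
python3 -m jog '{"linear":[[0,0,0],[0,0,0],[0,0,0]],"dr":[[0,0,0],[0,0,0],[0,0,0]]}'
python3 - <<'E'
from h import *
s=sense();print(s['joint_pos'].round(4).tolist(),s['eef_pos'])
im=get_image("wrist")[:,:,::-1].copy();cv2.imwrite("pics/w6.png",im);np.savez("w6.npz",p=s['eef_pos'],q=s['eef_rot'])
m=(im.max(2)<70).astype(np.uint8);m[240:]=0
k,l,st,c=cv2.connectedComponentsWithStats(m);print(st[st[:,4]>80].tolist())
a=[i for i in range(1,k) if st[i,4]>300 and 200<c[i][0]<360]
for i in a:
    r=cv2.minAreaRect(np.argwhere(l==i)[:,::-1].astype(np.float32));print(r);print(plane(cam("wrist",s),r[0],.022))
E
```

```text
time_s: 8.9
eef_pos: [0.4394, -0.0193, 0.0059]
eef_rot: [0.626, 0.78, 0.0, 0.0]
ft_force: [0.8, -0.4, -0.5]
gripper_width: 0.0097
grasp_force: 60.0
time_s: 9.07
eef_pos: [0.4395, -0.0193, 0.006]
eef_rot: [0.626, 0.78, 0.0, 0.0]
ft_force: [-0.2, 0.1, -0.9]
gripper_width: 0.0091
grasp_force: 60.0
time_s: 9.57
eef_pos: [0.4392, -0.0193, 0.0057]
eef_rot: [0.626, 0.78, 0.0, 0.0]
ft_force: [-0.3, -0.4, -0.3]
gripper_width: 0.0368
grasp_force: 0.0
time_s: 10.4
eef_pos: [0.438, -0.0191, 0.1738]
eef_rot: [0.626, 0.78, -0.001, -0.001]
ft_force: [0.1, 0.1, 0.8]
gripper_width: 0.0371
grasp_force: 0.0
time_s: 10.65
eef_pos: [0.4383, -0.0191, 0.1742]
eef_rot: [0.626, 0.78, -0.001, -0.001]
ft_force: [0.3, 0.2, -0.2]
gripper_width: 0.0374
grasp_force: 0.0
[-0.1606, -0.2944, 1.9709, 0.0, 1.4677, -0.3788] [ 0.43830781 -0.0191185   0.17421894]
[[0, 0, 560, 420, 231934], [200, 13, 145, 8, 317], [270, 71, 18, 99, 1587], [490, 151, 70, 89, 1221]]
((272.124755859375, 14.005199432373047), (144.1249237060547, 5.994798183441162), 2.385944128036499)
[0.3959316  0.15218752 0.022     ]
((277.6402893066406, 119.9072494506836), (16.974882125854492, 98.10546875), 1.2188751697540283)
[0.42191004 0.05938579 0.022     ]
```

```bash
python3 -m jog '{"linear":[[0.05,0,0.03],[0.11,0,0.1],[0.11,0,0.17],[0.11,0,0.23],[0.11,0,0.28],[0.11,0,0.31],[0.11,0,0.325],[0.11,0,0.334],[0.11,0,0.334],[0.11,0,0.334]],"dr":[[0,0,0],[0,0,0],[0,0,0],[0,0,0],[0,0,0],[0,0,0],[0,0,0],[0,0,0],[0,0,0],[0,0,0]]}' 0.4
python3 -m jog '{"linear":[[0,0,0],[0,0,0],[0,0,0]],"dr":[[0,0,0],[0,0,0],[0,0,0]]}'
python3 - <<'E'
from h import *
# grip height: two wrist views w6 (before) / now not useful; use scene+side dark mask
a=get_image("scene")[:,:,::-1].copy();b=get_image("side")[:,:,::-1].copy()
cv2.imwrite("pics/sc7.png",a);cv2.imwrite("pics/sd7.png",b)
a=cv2.imread("pics/scene.png");b=cv2.imread("pics/side.png");S=cam("scene");D=cam("side")
def balls(im,x0,y0,x1,y1,t):
    m=np.zeros(im.shape[:2],np.uint8);m[y0:y1,x0:x1]=(im[y0:y1,x0:x1].min(2)>t);k,l,st,c=cv2.connectedComponentsWithStats(m)
    return [(c[i],st[i,4]) for i in range(1,k) if st[i,4]>3]
for t in(150,165,180):
    A=balls(a,228,205,280,240,t);B=balls(b,262,190,312,222,t);print(t,len(A),[x[1] for x in A],len(B))
    if A: print("  scene mean",np.mean([plane(S,x[0],.016) for x in A],0).round(4))
    if B: print("  side mean",np.mean([plane(D,x[0],.016) for x in B],0).round(4))
Q=np.array([[-1.22738,.13114,1.48927,0,1.52301],[-0.52,-0.237,1.843,.0013,1.536],[0.2198,.1828,1.4317,.0007,1.5277],[0.2761,-0.1855,1.7981,0,1.5282],[0.3623,0.4633,1.4971,0,1.1936],[.1673,.2324,1.6075,0,1.3046],[-.1601,-.1668,2.0899,0,1.2176],[-.1606,-.2944,1.9709,0,1.4677]])
P=np.array([[.24929,-.54513,.21760],[.4284,-.1858,.2184],[.59097,.18474,.21785],[.45032,.18077,.21873],[.58859,.27779,.00369],[.5845,.1509,.0938],[.43980,-.01915,.05584],[.43831,-.01912,.17422]])
r=np.hypot(P[:,0],P[:,1]);q2=Q[:,1];q23=q2+Q[:,2];q235=q23+Q[:,4]
z0=0*r;M=np.r_[np.c_[z0+1,np.sin(q2),np.sin(q23),np.cos(q23),np.sin(q235),z0],np.c_[z0,np.cos(q2),np.cos(q23),-np.sin(q23),np.cos(q235),z0+1]]
x,res,rk,sv=np.linalg.lstsq(M,np.r_[r,P[:,2]],rcond=None);print("a1,L2,A,B,D,d1",x.round(4),"err",np.abs(M@x-np.r_[r,P[:,2]]).max(),sv.round(3))
E
```

```text
time_s: 11.53
eef_pos: [0.428, 0.0344, 0.0095]
eef_rot: [0.626, 0.78, 0.0, 0.0]
ft_force: [-0.7, -0.6, 0.5]
gripper_width: 0.0373
grasp_force: 0.0
time_s: 11.78
eef_pos: [0.4281, 0.0344, 0.0096]
eef_rot: [0.626, 0.78, 0.001, 0.001]
ft_force: [0.6, -1.2, 0.7]
gripper_width: 0.0376
grasp_force: 0.0
150 5 [np.int32(27), np.int32(298), np.int32(43), np.int32(215), np.int32(51)] 7
  scene mean [ 0.6239 -0.1858  0.016 ]
  side mean [ 0.6279 -0.1958  0.016 ]
165 8 [np.int32(21), np.int32(20), np.int32(20), np.int32(21), np.int32(23), np.int32(20), np.int32(22), np.int32(51)] 0
  scene mean [ 0.6266 -0.1793  0.016 ]
180 9 [np.int32(13), np.int32(14), np.int32(13), np.int32(14), np.int32(16), np.int32(14), np.int32(14), np.int32(4), np.int32(10)] 0
  scene mean [ 0.6305 -0.1712  0.016 ]
a1,L2,A,B,D,d1 [0.0028 0.3677 0.553  0.0603 0.3915 0.3323] err 0.0004129276163897244 [5.618e+00 3.990e+00 5.870e-01 3.060e-01 2.820e-01 5.000e-03]
```

```bash
python3 -m jog '{"linear":[[0,0,0.004],[0,0,0.005],[0,0,0.005],[0,0,0.005],[0,0,0.005],[0,0,0.005]],"dr":[[0,0,0],[0,0,0],[0,0,0],[0,0,0],[0,0,0],[0,0,0]]}' 0 60
python3 -m jog '{"linear":[[0,0,0],[0,0,-0.01],[0,0,-0.04],[0,0,-0.1],[0,0,-0.16],[0,0,-0.22],[0,0,-0.28],[0,0,-0.32],[0,0,-0.34],[0,0,-0.34]],"dr":[[0,0,0],[0,0,0],[0,0,0],[0,0,0],[0,0,0],[0,0,0],[0,0,0],[0,0,0],[0,0,0],[0,0,0]]}'
python3 -m jog '{"linear":[[0,0,0],[0,0,0],[0,0,0]],"dr":[[0,0.05,0],[0,0.15,0],[0,0.2,0]]}'
python3 - <<'E'
from h import *
s=sense();print(s['joint_pos'].round(4).tolist(),s['eef_pos'],R.from_quat(s['eef_rot']).as_matrix().round(3).tolist())
a=cv2.imread("pics/scene.png");b=cv2.imread("pics/side.png");S=cam("scene");D=cam("side")
for im,C,(x0,y0,x1,y1),t in((a,S,(228,205,280,240),165),(b,D,(262,190,312,222),150)):
    m=np.zeros(im.shape[:2],np.uint8);m[y0:y1,x0:x1]=(im[y0:y1,x0:x1].min(2)>t);k,l,st,c=cv2.connectedComponentsWithStats(m)
    p=np.array([plane(C,c[i],.018) for i in range(1,k) if 3<st[i,4]<40]);(cx,cy),rr=cv2.minEnclosingCircle(p[:,:2].astype(np.float32));print(len(p),p.mean(0),"circ",cx,cy,rr)
E
```

```text
time_s: 12.38
eef_pos: [0.427, 0.0344, 0.006]
eef_rot: [0.626, 0.78, -0.0, -0.0]
ft_force: [-0.5, 1.1, -1.1]
gripper_width: 0.0177
grasp_force: 60.0
time_s: 13.22
eef_pos: [0.4289, 0.0344, 0.179]
eef_rot: [0.626, 0.78, 0.001, 0.002]
ft_force: [0.7, 0.1, -1.1]
gripper_width: 0.0175
grasp_force: 60.0
time_s: 13.47
eef_pos: [0.4272, 0.0355, 0.1757]
eef_rot: [0.617, 0.771, 0.1, -0.124]
ft_force: [0.1, -0.1, -0.8]
gripper_width: 0.0178
grasp_force: 60.0
[-0.2877, -0.2218, 1.9436, 0.2793, 1.5776, -0.5288] [0.42715491 0.03548996 0.17571814] [[-0.208, 0.976, -0.067], [0.926, 0.219, 0.307], [0.314, 0.002, -0.949]]
7 [ 0.62139349 -0.18821127  0.018     ] circ 0.6210222244262695 -0.18942706286907196 0.039083536714315414
7 [ 0.62564083 -0.19312847  0.018     ] circ 0.6255401968955994 -0.19503289461135864 0.038775183260440826
```

```bash
python3 -m jog '{"linear":[[0,0,-0.05],[0,0,-0.1],[0,0,-0.15],[0,0,-0.15],[0,0,-0.15],[0,0,-0.15],[0,0,-0.15],[0,0,-0.15]],"dr":[[0,0.06,0],[0,0.13,0],[0,0.2,0],[0,0.27,0],[0,0.34,0],[0,0.4,0],[0,0.44,0],[0,0.46,0]]}'
python3 -m jog '{"linear":[[0,0,0],[0,0,0],[0,0,0],[0,0,0]],"dr":[[0,0,0],[0,0,0],[0,0,0],[0,0,0]]}'
cat > go.py <<'E'
from h import *
import sys
TIP=np.array([-.1745,0,-.007])
def go(tip,tilt=60,yaw=None):
    s=sense();Rm=R.from_quat(s['eef_rot']);M=Rm.as_matrix()
    if yaw is None: yaw=np.degrees(np.arctan2(M[1,0],M[0,0]))
    c,n=np.cos(np.radians(yaw)),np.sin(np.radians(yaw))
    base=np.array([[c,n,0],[n,-c,0],[0,0,-1.]]).T
    T=R.from_matrix(base)*R.from_rotvec([0,np.radians(tilt),0])
    p=np.array(tip)-T.apply(TIP)
    print("q",s['joint_pos'].round(3).tolist(),"tip now",(s['eef_pos']+Rm.apply(TIP)).round(4),"tilt",np.degrees(np.arcsin(M[2,0])).round(1),"yaw",yaw)
    print("lin",(Rm.inv().apply(p-s['eef_pos'])/.5).round(3),"dr",((Rm.inv()*T).as_rotvec()/(np.pi/2)).round(3),"TCP",p.round(3))
if __name__=="__main__": go([float(v) for v in sys.argv[1:4]],*[float(v) for v in sys.argv[4:]])
E
python3 go.py .6235 -.191 .09 60
```

```text
time_s: 14.13
eef_pos: [0.4312, 0.0118, 0.2445]
eef_rot: [0.544, 0.674, 0.311, -0.39]
ft_force: [-0.8, 0.2, -1.3]
gripper_width: 0.0173
grasp_force: 60.0
time_s: 14.47
eef_pos: [0.4325, 0.0121, 0.2481]
eef_rot: [0.543, 0.678, 0.31, -0.385]
ft_force: [-0.9, -0.7, -0.6]
gripper_width: 0.0174
grasp_force: 60.0
q [-0.632, 0.223, 1.676, 0.686, 2.033, -0.8] tip now [ 0.4534 -0.0808  0.1017] tilt 59.2 yaw 102.69920142289352
lin [-0.168  0.284 -0.241] dr [0.002 0.008 0.   ] TCP [ 0.603 -0.1    0.238]
```

```bash
python3 -m jog '{"linear":[[-0.01,0.016,-0.014],[-0.03,0.05,-0.043],[-0.055,0.094,-0.08],[-0.08,0.137,-0.116],[-0.105,0.18,-0.152],[-0.13,0.22,-0.187],[-0.15,0.254,-0.216],[-0.162,0.275,-0.233],[-0.168,0.284,-0.241],[-0.168,0.284,-0.241]],"dr":[[0,0.008,0],[0,0.008,0],[0,0.008,0],[0,0.008,0],[0,0.008,0],[0,0.008,0],[0,0.008,0],[0,0.008,0],[0,0.008,0],[0,0.008,0]]}'
python3 -m jog '{"linear":[[0,0,0],[0,0,0],[0,0,0],[0,0,0]],"dr":[[0,0,0],[0,0,0],[0,0,0],[0,0,0]]}'
python3 - <<'E'
from go import *
go([.6235,-.191,.014],60)
a=get_image("scene")[:,:,::-1];b=get_image("side")[:,:,::-1]
cv2.imwrite("pics/x8.png",np.hstack([cv2.resize(a[110:260,190:340],(400,400),interpolation=2),cv2.resize(b[120:240,230:350],(400,400),interpolation=2)]))
s=sense();tip=s['eef_pos']+R.from_quat(s['eef_rot']).apply(TIP)
pa,pb=proj(cam("scene"),tip),proj(cam("side"),tip);print("tip px scene",pa,"crop",(pa-[190,110])*400/150,"side",pb,"crop",(pb-[230,120])*400/120)
E
```

```text
time_s: 15.3
eef_pos: [0.6037, -0.1006, 0.2368]
eef_rot: [0.542, 0.676, 0.313, -0.39]
ft_force: [0.2, 0.4, -0.4]
gripper_width: 0.0176
grasp_force: 60.0
time_s: 15.63
eef_pos: [0.6023, -0.1001, 0.2371]
eef_rot: [0.542, 0.675, 0.313, -0.39]
ft_force: [-0.3, 0.3, -0.9]
gripper_width: 0.0172
grasp_force: 60.0
q [-0.622, 0.772, 0.974, 0.764, 2.152, -0.667] tip now [ 0.6225 -0.1909  0.0893] tilt 60.1 yaw 102.55399055458028
lin [-0.131  0.002  0.075] dr [ 0.    -0.001 -0.   ] TCP [ 0.603 -0.1    0.162]
tip px scene [251.813204   202.46237314] crop [164.83521067 246.56632838] side [286.31939353 187.71103656] crop [187.73131176 225.70345521]
```

View pics/x8.png

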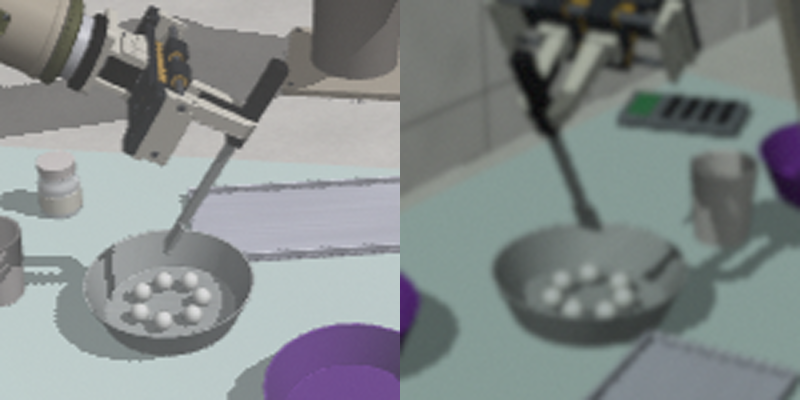

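The tip appears at (170,247) in the scene crop and (192,225) in the side crop. That matches the predicted pixels and puts it over the middle of the ring, so I lower it into the empty centre.

```bash
python3 -m jog '{"linear":[[-0.017,0,0.01],[-0.04,0.001,0.023],[-0.065,0.001,0.037],[-0.087,0.001,0.05],[-0.103,0.002,0.059],[-0.115,0.002,0.066],[-0.124,0.002,0.071],[-0.13,0.002,0.074],[-0.131,0.002,0.075],[-0.131,0.002,0.075]],"dr":[[0,0,0],[0,0,0],[0,0,0],[0,0,0],[0,0,0],[0,0,0],[0,0,0],[0,0,0],[0,0,0],[0,0,0]]}'
python3 -m jog '{"linear":[[0,0,0],[0,0,0]],"dr":[[0,0,0],[0,0,0]]}'
python3 - <<'E'
from go import *
go([.6235,-.191,.013],60)
S=cam("scene");D=cam("side")
t=np.linspace(0,2*np.pi,73);
for C in(S,D):
    e=np.array([proj(C,[.6235+.096*np.cos(a),-.191+.096*np.sin(a),.046]) for a in t]);print("rim model bbox",e.min(0),e.max(0))
s=sense();Rm=R.from_quat(s['eef_rot'])
# circle rows, start angle 0 (+x), 12deg steps, r=.035
r=.035
pt=lambda a:np.array([r*np.cos(a),r*np.sin(a),0])
print("to start",(Rm.inv().apply(pt(0))/.5).round(3).tolist())
for k in range(3):
    a0=k*2*np.pi/3
    print(k,[(Rm.inv().apply(pt(a0+np.radians(12*i))-pt(a0))/.5).round(3).tolist() for i in range(1,11)])
E
```

```text
time_s: 16.57
eef_pos: [0.6037, -0.1004, 0.1612]
eef_rot: [0.542, 0.675, 0.314, -0.391]
ft_force: [-1.2, -0.1, -1.5]
gripper_width: 0.0178
grasp_force: 60.0
time_s: 16.73
eef_pos: [0.6039, -0.1005, 0.1617]
eef_rot: [0.542, 0.675, 0.314, -0.39]
ft_force: [0.5, -0.2, -0.5]
gripper_width: 0.0174
grasp_force: 60.0
q [-0.621, 0.852, 0.997, 0.723, 2.075, -0.748] tip now [ 0.6242 -0.1914  0.014 ] tilt 60.1 yaw 102.60325854646415
lin [-0.001 -0.001  0.002] dr [ 0.001 -0.001 -0.   ] TCP [ 0.603 -0.1    0.161]
rim model bbox [220.09517828 195.0546758 ] [284.75563488 235.91314464]
rim model bbox [256.32791897 185.84018385] [316.09634261 214.94760879]
to start [-0.008, 0.068, -0.013]
0 [[0.007, 0.002, 0.013], [0.015, 0.0, 0.025], [0.021, -0.004, 0.037], [0.028, -0.011, 0.048], [0.033, -0.021, 0.058], [0.038, -0.033, 0.065], [0.041, -0.046, 0.071], [0.042, -0.06, 0.073], [0.042, -0.075, 0.073], [0.041, -0.089, 0.071]]
1 [[-0.003, -0.013, -0.005], [-0.007, -0.025, -0.012], [-0.013, -0.035, -0.022], [-0.019, -0.043, -0.033], [-0.026, -0.047, -0.045], [-0.033, -0.049, -0.057], [-0.04, -0.048, -0.07], [-0.047, -0.043, -0.082], [-0.054, -0.036, -0.093], [-0.059, -0.026, -0.103]]
2 [[-0.004, 0.012, -0.008], [-0.007, 0.025, -0.013], [-0.009, 0.039, -0.016], [-0.009, 0.054, -0.016], [-0.008, 0.068, -0.013], [-0.005, 0.082, -0.008], [-0.0, 0.094, -0.001], [0.005, 0.104, 0.009], [0.011, 0.111, 0.02], [0.018, 0.116, 0.032]]
```

```bash
python3 -m jog '{"linear":[[-0.001,0.011,-0.002],[-0.003,0.025,-0.005],[-0.005,0.04,-0.008],[-0.007,0.055,-0.011],[-0.008,0.068,-0.013]],"dr":[[0,0,0],[0,0,0],[0,0,0],[0,0,0],[0,0,0]]}'
python3 -m jog '{"linear":[[0.007,0.002,0.013],[0.015,0,0.025],[0.021,-0.004,0.037],[0.028,-0.011,0.048],[0.033,-0.021,0.058],[0.038,-0.033,0.065],[0.041,-0.046,0.071],[0.042,-0.06,0.073],[0.042,-0.075,0.073],[0.041,-0.089,0.071]],"dr":[[0,0,0],[0,0,0],[0,0,0],[0,0,0],[0,0,0],[0,0,0],[0,0,0],[0,0,0],[0,0,0],[0,0,0]]}'
python3 -m jog '{"linear":[[-0.003,-0.013,-0.005],[-0.007,-0.025,-0.012],[-0.013,-0.035,-0.022],[-0.019,-0.043,-0.033],[-0.026,-0.047,-0.045],[-0.033,-0.049,-0.057],[-0.04,-0.048,-0.07],[-0.047,-0.043,-0.082],[-0.054,-0.036,-0.093],[-0.059,-0.026,-0.103]],"dr":[[0,0,0],[0,0,0],[0,0,0],[0,0,0],[0,0,0],[0,0,0],[0,0,0],[0,0,0],[0,0,0],[0,0,0]]}'
python3 -m jog '{"linear":[[-0.004,0.012,-0.008],[-0.007,0.025,-0.013],[-0.009,0.039,-0.016],[-0.009,0.054,-0.016],[-0.008,0.068,-0.013],[-0.005,0.082,-0.008],[0,0.094,-0.001],[0.005,0.104,0.009],[0.011,0.111,0.02],[0.018,0.115,0.032]],"dr":[[0,0,0],[0,0,0],[0,0,0],[0,0,0],[0,0,0],[0,0,0],[0,0,0],[0,0,0],[0,0,0],[0,0,0]]}'
python3 - <<'E'
from go import *
go([.6585,-.191,.013],60)
a=get_image("scene")[:,:,::-1];b=get_image("side")[:,:,::-1]
cv2.imwrite("pics/x9.png",np.hstack([cv2.resize(a[110:260,190:340],(400,400),interpolation=2),cv2.resize(b[120:240,230:350],(400,400),interpolation=2)]))
E
```

```text
time_s: 17.15
eef_pos: [0.6393, -0.1004, 0.1611]
eef_rot: [0.542, 0.675, 0.314, -0.39]
ft_force: [-0.7, -0.2, -0.8]
gripper_width: 0.0173
grasp_force: 60.0
time_s: 17.98
eef_pos: [0.5854, -0.0699, 0.161]
eef_rot: [0.542, 0.675, 0.313, -0.391]
ft_force: [0.2, -0.1, -0.4]
gripper_width: 0.0173
grasp_force: 60.0
time_s: 18.82
eef_pos: [0.5866, -0.1318, 0.1607]
eef_rot: [0.542, 0.675, 0.314, -0.391]
ft_force: [0.5, 1.0, -1.7]
gripper_width: 0.0176
grasp_force: 60.0
time_s: 19.65
eef_pos: [0.6387, -0.0994, 0.1607]
eef_rot: [0.542, 0.675, 0.313, -0.391]
ft_force: [-0.2, 0.8, -1.0]
gripper_width: 0.0175
grasp_force: 60.0
q [-0.595, 0.94, 0.863, 0.757, 2.094, -0.69] tip now [ 0.6589 -0.1902  0.0129] tilt 60.1 yaw 102.53771682843932
lin [-0.001 -0.001 -0.001] dr [-0.    -0.001  0.   ] TCP [ 0.638 -0.1    0.161]
```

View pics/x9.png

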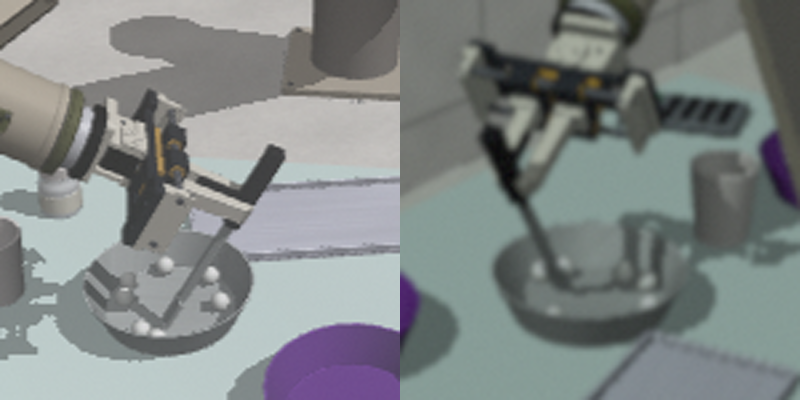

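One turn is done. The balls have been pushed outward and the bowl has not moved, with the blade at (165,320) among the balls. I'll widen the circle slightly to 40 mm for the remaining turns.

Run:
```python
from go import *
Rm=R.from_quat(sense()['eef_rot']);r=.040
pt=lambda a:np.array([r*np.cos(a),r*np.sin(a),0])
print((Rm.inv().apply([.005,.0,0])/.5).round(3).tolist())
for k in range(3):
    a0=k*2*np.pi/3
    print(k,[(Rm.inv().apply(pt(a0+np.radians(12*i))-pt(a0))/.5).round(3).tolist() for i in range(1,11)])
```

```text
[-0.001, 0.01, -0.002]
0 [[0.008, 0.002, 0.014], [0.017, 0.0, 0.029], [0.025, -0.005, 0.043], [0.032, -0.013, 0.055], [0.038, -0.024, 0.066], [0.043, -0.037, 0.075], [0.046, -0.053, 0.081], [0.048, -0.069, 0.084], [0.048, -0.086, 0.084], [0.047, -0.102, 0.081]]
1 [[-0.003, -0.015, -0.006], [-0.008, -0.029, -0.014], [-0.014, -0.04, -0.025], [-0.021, -0.049, -0.037], [-0.029, -0.054, -0.051], [-0.038, -0.056, -0.065], [-0.046, -0.054, -0.08], [-0.054, -0.049, -0.094], [-0.061, -0.041, -0.106], [-0.067, -0.03, -0.117]]
2 [[-0.005, 0.013, -0.009], [-0.008, 0.029, -0.015], [-0.01, 0.045, -0.018], [-0.01, 0.062, -0.018], [-0.009, 0.078, -0.015], [-0.005, 0.093, -0.009], [-0.001, 0.107, -0.001], [0.006, 0.118, 0.01], [0.013, 0.127, 0.022], [0.021, 0.132, 0.036]]
```

```bash
Z='x'
python3 -m jog '{"linear":[[-0.001,0.01,-0.002]],"dr":[[0,0,0]]}' | tail -2
python3 -m jog '{"linear":[[0.008,0.002,0.014],[0.017,0,0.029],[0.025,-0.005,0.043],[0.032,-0.013,0.055],[0.038,-0.024,0.066],[0.043,-0.037,0.075],[0.046,-0.053,0.081],[0.048,-0.069,0.084],[0.048,-0.086,0.084],[0.047,-0.102,0.081]],"dr":[[0,0,0],[0,0,0],[0,0,0],[0,0,0],[0,0,0],[0,0,0],[0,0,0],[0,0,0],[0,0,0],[0,0,0]]}'
python3 -m jog '{"linear":[[-0.003,-0.015,-0.006],[-0.008,-0.029,-0.014],[-0.014,-0.04,-0.025],[-0.021,-0.049,-0.037],[-0.029,-0.054,-0.051],[-0.038,-0.056,-0.065],[-0.046,-0.054,-0.08],[-0.054,-0.049,-0.094],[-0.061,-0.041,-0.106],[-0.067,-0.03,-0.117]],"dr":[[0,0,0],[0,0,0],[0,0,0],[0,0,0],[0,0,0],[0,0,0],[0,0,0],[0,0,0],[0,0,0],[0,0,0]]}'
python3 -m jog '{"linear":[[-0.005,0.013,-0.009],[-0.008,0.029,-0.015],[-0.01,0.045,-0.018],[-0.01,0.062,-0.018],[-0.009,0.078,-0.015],[-0.005,0.093,-0.009],[-0.001,0.107,-0.001],[0.006,0.118,0.01],[0.013,0.127,0.022],[0.02,0.132,0.036]],"dr":[[0,0,0],[0,0,0],[0,0,0],[0,0,0],[0,0,0],[0,0,0],[0,0,0],[0,0,0],[0,0,0],[0,0,0]]}'
python3 -m jog '{"linear":[[0.008,0.002,0.014],[0.017,0,0.029],[0.025,-0.005,0.043],[0.032,-0.013,0.055],[0.038,-0.024,0.066],[0.043,-0.037,0.075],[0.046,-0.053,0.081],[0.048,-0.069,0.084],[0.048,-0.086,0.084],[0.047,-0.102,0.081]],"dr":[[0,0,0],[0,0,0],[0,0,0],[0,0,0],[0,0,0],[0,0,0],[0,0,0],[0,0,0],[0,0,0],[0,0,0]]}'
python3 -m jog '{"linear":[[-0.003,-0.015,-0.006],[-0.008,-0.029,-0.014],[-0.014,-0.04,-0.025],[-0.021,-0.049,-0.037],[-0.029,-0.054,-0.051],[-0.038,-0.056,-0.065],[-0.046,-0.054,-0.08],[-0.054,-0.049,-0.094],[-0.061,-0.041,-0.106],[-0.067,-0.03,-0.117]],"dr":[[0,0,0],[0,0,0],[0,0,0],[0,0,0],[0,0,0],[0,0,0],[0,0,0],[0,0,0],[0,0,0],[0,0,0]]}'
python3 -m jog '{"linear":[[-0.005,0.013,-0.009],[-0.008,0.029,-0.015],[-0.01,0.045,-0.018],[-0.01,0.062,-0.018],[-0.009,0.078,-0.015],[-0.005,0.093,-0.009],[-0.001,0.107,-0.001],[0.006,0.118,0.01],[0.013,0.127,0.022],[0.02,0.132,0.036]],"dr":[[0,0,0],[0,0,0],[0,0,0],[0,0,0],[0,0,0],[0,0,0],[0,0,0],[0,0,0],[0,0,0],[0,0,0]]}'
python3 -m jog '{"linear":[[0.008,0.002,0.014],[0.017,0,0.029],[0.025,-0.005,0.043],[0.03,-0.011,0.052],[0.032,-0.013,0.055],[0.032,-0.013,0.055]],"dr":[[0,0,0],[0,0,0],[0,0,0],[0,0,0],[0,0,0],[0,0,0]]}'
python3 go.py .6235 -.191 .10 60
cat > chk.py <<'E'
from h import *
import sys
a=get_image("scene")[:,:,::-1];b=get_image("side")[:,:,::-1]
cv2.imwrite(sys.argv[1],np.hstack([cv2.resize(a[110:260,190:390],(400,300),interpolation=2),cv2.resize(b[150:300,210:410],(400,300),interpolation=2)]))
E
python3 chk.py pics/x10.png
```

```text
gripper_width: 0.0171
grasp_force: 60.0
time_s: 20.67
eef_pos: [0.5831, -0.0654, 0.1612]
eef_rot: [0.542, 0.675, 0.313, -0.391]
ft_force: [0.3, 0.1, -1.7]
gripper_width: 0.0177
grasp_force: 60.0
time_s: 21.5
eef_pos: [0.5839, -0.1361, 0.1609]
eef_rot: [0.542, 0.675, 0.314, -0.391]
ft_force: [-0.4, 0.4, -0.9]
gripper_width: 0.0172
grasp_force: 60.0
time_s: 22.33
eef_pos: [0.6439, -0.0994, 0.1609]
eef_rot: [0.541, 0.675, 0.313, -0.391]
ft_force: [-0.5, -1.5, -0.6]
gripper_width: 0.0178
grasp_force: 60.0
time_s: 23.17
eef_pos: [0.5827, -0.0649, 0.1613]
eef_rot: [0.541, 0.675, 0.313, -0.391]
ft_force: [-0.1, 0.2, -0.9]
gripper_width: 0.0174
grasp_force: 60.0
time_s: 24.0
eef_pos: [0.5839, -0.1361, 0.1609]
eef_rot: [0.542, 0.675, 0.314, -0.391]
ft_force: [0.3, 0.6, -1.2]
gripper_width: 0.0176
grasp_force: 60.0
time_s: 24.83
eef_pos: [0.6439, -0.0994, 0.1609]
eef_rot: [0.541, 0.675, 0.313, -0.391]
ft_force: [0.3, 0.4, -0.8]
gripper_width: 0.0171
grasp_force: 60.0
time_s: 25.33
eef_pos: [0.6299, -0.07, 0.1614]
eef_rot: [0.542, 0.675, 0.313, -0.391]
ft_force: [0.0, 0.9, -0.8]
gripper_width: 0.0173
grasp_force: 60.0
q [-0.571, 0.873, 0.965, 0.759, 2.051, -0.699] tip now [ 0.6501 -0.1608  0.0136] tilt 60.1 yaw 102.52207176214353
lin [ 0.126 -0.065 -0.126] dr [-0.    -0.001  0.   ] TCP [ 0.603 -0.1    0.248]
```

```bash
python3 -m jog '{"linear":[[0.01,0,-0.006],[0.03,0,-0.017],[0.06,0,-0.034],[0.09,0,-0.052],[0.12,0,-0.069],[0.14,0,-0.08],[0.15,0,-0.086],[0.15,0,-0.086],[0.15,0,-0.086]],"dr":[[0,0,0],[0,0,0],[0,0,0],[0,0,0],[0,0,0],[0,0,0],[0,0,0],[0,0,0],[0,0,0]]}'
python3 - <<'E'
from go import *
s=sense();Rm=R.from_quat(s['eef_rot']);print("to",(Rm.inv().apply(np.array([.4325,.0121,.25])-s['eef_pos'])/.5).round(3))
a=get_image("scene")[:,:,::-1];cv2.imwrite("pics/sc10.png",a);b=get_image("side")[:,:,::-1];cv2.imwrite("pics/sd10.png",b)
for im,C,(x0,y0,x1,y1),t in((a,cam("scene"),(222,203,283,240),165),(b,cam("side"),(256,188,318,225),140)):
    m=np.zeros(im.shape[:2],np.uint8);m[y0:y1,x0:x1]=(im[y0:y1,x0:x1].min(2)>t);k,l,st,c=cv2.connectedComponentsWithStats(m)
    print([(plane(C,c[i],.018)[:2].round(3).tolist(),int(st[i,4])) for i in range(1,k) if 3<st[i,4]])
E
```

```text
time_s: 26.18
eef_pos: [0.6304, -0.0708, 0.2476]
eef_rot: [0.542, 0.675, 0.313, -0.39]
ft_force: [-0.1, 0.5, -1.3]
gripper_width: 0.0174
grasp_force: 60.0
to [ 0.128 -0.35   0.212]
[([0.555, -0.297], 31), ([0.526, -0.118], 5), ([0.559, -0.209], 20), ([0.568, -0.151], 18), ([0.597, -0.248], 24), ([0.626, -0.249], 10), ([0.614, -0.129], 20), ([0.674, -0.108], 94), ([0.679, -0.213], 20), ([0.683, -0.193], 11)]
[([0.686, -0.216], 12), ([0.692, -0.195], 11), ([0.601, -0.253], 12), ([0.566, -0.218], 7)]
```

All seven balls are counted in the bowl. Back to the tray.

```bash
python3 -m jog '{"linear":[[0.008,-0.02,0.012],[0.022,-0.06,0.037],[0.042,-0.115,0.07],[0.062,-0.17,0.103],[0.082,-0.225,0.136],[0.1,-0.275,0.166],[0.115,-0.315,0.19],[0.125,-0.34,0.206],[0.128,-0.35,0.212],[0.128,-0.35,0.212]],"dr":[[0,0,0],[0,0,0],[0,0,0],[0,0,0],[0,0,0],[0,0,0],[0,0,0],[0,0,0],[0,0,0],[0,0,0]]}' 
python3 -m jog '{"linear":[[0,0,0],[0,0,0],[0,0,0],[0,0,0],[0,0,0],[0,0,0],[0,0,0],[0,0,0],[0,0,0],[0,0,0]],"dr":[[0,-0.05,0],[0,-0.11,0],[0,-0.18,0],[0,-0.25,0],[0,-0.33,0],[0,-0.41,0],[0,-0.49,0],[0,-0.56,0],[0,-0.62,0],[0,-0.667,0]]}' 
python3 -m jog '{"linear":[[0,0,0],[0,0,0],[0,0,0],[0,0,0]],"dr":[[0,-0.001,0],[0,-0.001,0],[0,-0.001,0],[0,-0.001,0]]}'
python3 - <<'E'
from h import *
s=sense();Rm=R.from_quat(s['eef_rot']);M=Rm.as_matrix();print(M.round(3).tolist(),"to",(Rm.inv().apply(np.array([.427,.0344,.06])-s['eef_pos'])/.5).round(3))
# stirrer in the wrist view
im=get_image("wrist")[:,:,::-1];m=(im.max(2)<70).astype(np.uint8);m[240:]=0
k,l,st,c=cv2.connectedComponentsWithStats(m);print(st[st[:,4]>300].tolist(),s['joint_pos'].round(2))
E
```

```text
time_s: 27.12
eef_pos: [0.4318, 0.0128, 0.2498]
eef_rot: [0.542, 0.675, 0.313, -0.391]
ft_force: [-0.5, 0.7, -0.2]
gripper_width: 0.0175
grasp_force: 60.0
time_s: 27.95
eef_pos: [0.4342, 0.0129, 0.2519]
eef_rot: [0.626, 0.78, 0.0, 0.002]
ft_force: [-0.5, 0.1, -0.6]
gripper_width: 0.0172
grasp_force: 60.0
time_s: 28.28
eef_pos: [0.4328, 0.0117, 0.2497]
eef_rot: [0.626, 0.78, 0.0, -0.001]
ft_force: [0.7, -0.2, -0.3]
gripper_width: 0.0175
grasp_force: 60.0
[[-0.215, 0.977, -0.002], [0.977, 0.215, 0.002], [0.002, -0.001, -1.0]] to [ 0.046 -0.001  0.38 ]
[[0, 0, 560, 420, 229756], [40, 58, 6, 152, 643], [0, 103, 9, 56, 351], [259, 131, 35, 109, 3534], [502, 160, 58, 15, 388], [450, 170, 48, 70, 432]] [-0.09 -0.35  1.87  0.    1.61 -0.31]
```

```bash
python3 -m jog '{"linear":[[0.02,0,0.03],[0.046,-0.001,0.09],[0.046,-0.001,0.16],[0.046,-0.001,0.23],[0.046,-0.001,0.29],[0.046,-0.001,0.34],[0.046,-0.001,0.37],[0.046,-0.001,0.38],[0.046,-0.001,0.38],[0.046,-0.001,0.38]],"dr":[[0,0,0],[0,0,0],[0,0,0],[0,0,0],[0,0,0],[0,0,0],[0,0,0],[0,0,0],[0,0,0],[0,0,0]]}' 
python3 -m jog '{"linear":[[0,0,0.015],[0,0,0.03],[0,0,0.05],[0,0,0.07],[0,0,0.085],[0,0,0.095],[0,0,0.1],[0,0,0.103],[0,0,0.105],[0,0,0.105]],"dr":[[0,0,0],[0,0,0],[0,0,0],[0,0,0],[0,0,0],[0,0,0],[0,0,0],[0,0,0],[0,0,0],[0,0,0]]}' 
python3 -m jog '{"linear":[[0,0,0],[0,0,0],[0,0,0]],"dr":[[0,0,0],[0,0,0],[0,0,0]]}'
```

```text
time_s: 29.17
eef_pos: [0.4277, 0.0341, 0.0608]
eef_rot: [0.626, 0.78, 0.0, -0.0]
ft_force: [0.3, 0.8, -1.7]
gripper_width: 0.0173
grasp_force: 60.0
time_s: 30.0
eef_pos: [0.4273, 0.0346, 0.0077]
eef_rot: [0.626, 0.78, 0.0, 0.0]
ft_force: [-0.3, -0.2, -1.3]
gripper_width: 0.0175
grasp_force: 60.0
time_s: 30.25
eef_pos: [0.4275, 0.0346, 0.008]
eef_rot: [0.626, 0.78, 0.0, 0.0]
ft_force: [-0.3, 0.2, -0.2]
gripper_width: 0.0175
grasp_force: 60.0
```

Another 1.5 mm down, then release, retreat and check.

```bash
python3 -m jog '{"linear":[[0,0,0.002],[0,0,0.004],[0,0,0.004],[0,0,0.004]],"dr":[[0,0,0],[0,0,0],[0,0,0],[0,0,0]]}' 
python3 -m jog '{"linear":[[0,0,0],[0,0,0],[0,0,0],[0,0,0],[0,0,0]],"dr":[[0,0,0],[0,0,0],[0,0,0],[0,0,0],[0,0,0]]}' 0.4
python3 -m jog '{"linear":[[0,0,-0.02],[0,0,-0.06],[0,0,-0.12],[0,0,-0.2],[0,0,-0.28],[0,0,-0.36],[0,0,-0.43],[0,0,-0.46],[0,0,-0.46],[0,0,-0.46]],"dr":[[0,0,0],[0,0,0],[0,0,0],[0,0,0],[0,0,0],[0,0,0],[0,0,0],[0,0,0],[0,0,0],[0,0,0]]}'
python3 -m jog '{"linear":[[-0.1,0,0],[-0.2,0,0],[-0.28,0,0],[-0.32,0,0],[-0.34,0,0],[-0.34,0,0],[-0.34,0,0],[-0.34,0,0]],"dr":[[0,0,0],[0,0,0],[0,0,0],[0,0,0],[0,0,0],[0,0,0],[0,0,0],[0,0,0]]}'
python3 - <<'E'
from h import *
a=get_image("scene")[:,:,::-1];b=get_image("side")[:,:,::-1];w=get_image("wrist")[:,:,::-1]
up=lambda im,x,y,w,h:cv2.resize(im[y:y+h,x:x+w],(400,300),interpolation=cv2.INTER_CUBIC)
cv2.imwrite("pics/fin.png",np.vstack([np.hstack([up(a,180,140,200,150),up(a,215,185,80,60)]),np.hstack([up(b,210,150,160,120+30),up(w,0,0,560,420)])]))
print(sense()['eef_pos'],abs(sense()['joint_vel']).max())
E
```

```text
time_s: 30.58
eef_pos: [0.4274, 0.0346, 0.0059]
eef_rot: [0.626, 0.78, 0.0, 0.0]
ft_force: [0.0, 0.2, 3.8]
gripper_width: 0.0174
grasp_force: 60.0
time_s: 31.0
eef_pos: [0.4271, 0.0346, 0.0056]
eef_rot: [0.626, 0.78, -0.0, -0.0]
ft_force: [0.7, -1.0, 0.0]
gripper_width: 0.0368
grasp_force: 0.0
time_s: 31.83
eef_pos: [0.4278, 0.0346, 0.2372]
eef_rot: [0.626, 0.78, 0.001, 0.001]
ft_force: [-0.7, -0.8, -0.7]
gripper_width: 0.0369
grasp_force: 0.0
time_s: 32.5
eef_pos: [0.4634, -0.13, 0.2347]
eef_rot: [0.626, 0.78, -0.0, -0.001]
ft_force: [0.2, -0.4, -0.3]
gripper_width: 0.037
grasp_force: 0.0
[ 0.46388425 -0.13000862  0.2355586 ] 0.0060022169241177184
```

View pics/fin.png

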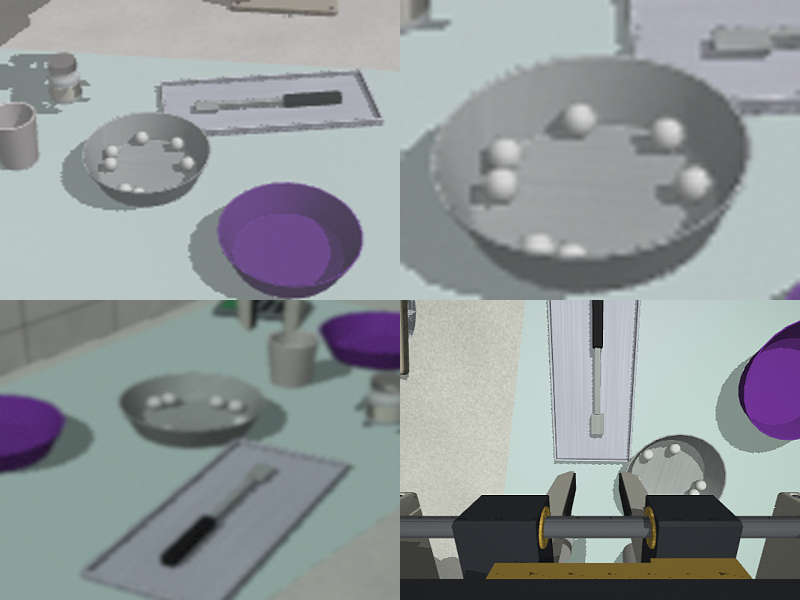

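The stirrer lies fully inside the tray, with its grip at (312,99) and blade at (205,106) in the top-left panel. All seven balls are in the bowl (top-right panel), and the bowl, jar and cup look unmoved. The arm is still and clear of everything.

```bash
python3 -c "
from workcell import *;print(finish_job())"
```

```text
the job is handed in; nothing more can be done
None
```

The job is handed in at about 33 s: the stirrer was drawn out, laid in the tray, retaken by its grip and stirred just over three turns anticlockwise (about an eighth extra), then laid back in the tray, with all seven balls in the bowl, the bowl, jar and cup in place in the last picture, and the carton out of that frame but never approached.

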